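# Mount a painting handle on a keyed, inclined spindle

## Robot

A 6-joint arm with a two-finger parallel gripper is mounted at the origin on the work surface. World frame = base frame: x ahead of the robot, y to its left, z up, the work surface at z = 0. Lengths are in m, angles in degrees, forces in N, time in s.
With the tool pointing down it reaches from about 0.4 to 0.825 m from the base axis. Payload 7 kg.
Tool frame: the origin (TCP) lies on the centre line of the jaws, within the pads' length; the fingertips stand 19 mm ahead of it and the grasp point (between the pads) is the TCP; z points along the fingers, y is the line along which they close (so a half turn about z gives the same grasp; the last joint's range is limited). The gripper opens to 88 mm and grips with 3 to 60 N. Pads are 19 mm wide; open, the fingers measure 130 mm over their backs; the gripper's body (78 mm by 193 mm) begins 47 mm behind the grasp point.
Start: joints at [85.835, 20.546, 0.682, 0, -70.136, -16.507], TCP at [0.238, 0.632, 0.246] pointing down, gripper open.
Joint ranges: [-176.03, 176.03], [-82.01, 121.73], [-58.28, 71.71], [-173.87, 95.51], [-174.79, -0.11], [-173.66, 173.66]. Speed limits (degrees/s): [136.94, 136.94, 172.46, 180, 180, 180].

## Interface

Orientations are given as [roll, pitch, yaw] about the fixed x, y, z axes, in that order (R = Rz(yaw) Ry(pitch) Rx(roll)).
In Python, from plant import * gives the robot as it stands. The module is installed in compiled form; this text tells all that it offers.
- The arm moves only by the tool play_rows, never from a script. Its argument "deltas" is a list of rows, each a list of 6 numbers: the shift along the world's x, y, z scaled (see below), then the turn, a rotation vector about the world's x, y, z scaled (see below). A call has 1 to 10 rows; each row shifts and turns the commanded pose from where the row before left it; what a row does not reach is not made up. The controller multiplies each number of a shift by 800 mm and each number of a turn by 180 degrees. A row lasts 1/10 s, in which the tool goes at most 50 mm and 8.59 degrees, less where a joint would pass 70% of its speed; a pose out of reach is approached as far as the arm can. A call with a number of a shift or a turn outside -1 to 1 is refused whole. A call with a gripper value outside its range is refused whole. "gripper" is the gripper command: -1 is shut, 1 is fully open, values between are in proportion, set as the call begins (left out, the last holds). The fingers move at their own pace and stop on an object; the grip force is fixed at half the most. Time passes only in rows, so rows that do not move let the fingers close. It gives the time, the measured TCP pose, the force, the opening and the grip force at its end, in the units of the state.
- get_obs(): the state, without advancing time (a new reading comes with each control period).
- snapshot(name): name is "side" or "top"; returns (picture, depth): 400x640x3 uint8, blue, green, red; 400x640 float32, m along the optical axis (not along the pixel's ray), 0 where there is no reading.
- camera_model(name): a dict with "fx", "fy", "cx", "cy" (pixels), "k1" (the pictures are not rectified: a ray, as slopes to the right and down, at radius r is drawn at 1 + k1 r^2 times it, then the intrinsics apply), "world_to_cam" (4x4, takes a point from world to camera coordinates). Camera axes: x right, y down, z forward; pixel columns grow to the right and rows downward; lengths in m; the calibration is good to about 2 mm. A picture is of the moment at which its call begins. camera_model takes no time and is no camera call.
- close_job(): hands the job in; it is judged then, once.
The state is a dict: "clock": time; "joint_pos": joint angles; "qvel": joint speeds; "tau": joint torques, N m; "tool_pos": TCP position; "orientation": TCP orientation; "force": force on the tool from outside, world axes, zero at the start; "moment": the same for the moment, N m; "opening": finger opening in m; "gripper_force": force on a finger pad.
Only numpy, scipy, OpenCV 4.12 (cv2) and the standard library are available. Lean on these libraries where they do the work, as an engineer would, in place of code of your own. Each camera call takes 0.05 s, during which the arm holds its last target. There are 200 camera calls.

## Task

Pick up the cork-topped painting handle and put its socket over the inclined spindle of the painting stand, then turn it by feel until its slot drops over the spindle's key, push it fully home against the aluminium face plate and let go. Leave the mug, the glue bottle and the paint pot where they stand.

Things in the scene. Friction and masses are not known exactly. Their poses are not given: they have to be found in the camera images.
- handle_mid (a point): Centre of the loose painting handle, half-way up (47.5 mm above its underside). 95 mm tall, about 200 g (mostly the collar), starts upright on the desk. Black socket collar, 52 mm diameter, up to 48 mm; above it a plain cork cylinder, 38 mm diameter, 48 to 95 mm up: grip it there, across any diameter. z runs up its axis from socket to cork; x points to its slot and fin.
- handle_slot (a point): Mouth of the handle's slot, at its underside, 20 mm from the axis towards the handle's +x. In the underside is a blind round bore, 18.5 mm diameter, 48 mm deep; this one slot, 11 mm wide, runs from the bore out through the collar wall and is open at the underside; it takes the key.
- handle_fin (a point): Outer top edge of the fin on the collar, directly above the slot: 11 mm wide, 28 to 48 mm above the underside, standing out to 34 mm from the handle's axis. It shows from above which way the slot points.
- faceplate: Square aluminium plate, 86 mm, on the fixed plywood stand (130 x 110 mm). Origin: centre of its upper surface, 74 mm above the desk, on the spindle's axis. z runs out along the spindle, leaning 26 degrees from vertical, its free end leaning towards the robot's side; x lies in the plate and points uphill, away from the robot. With the handle home, its underside lies on this surface.
- spindle_tip (a point): Centre of the free end of the steel spindle, 44 mm out of the plate along the plate's z. The spindle is 16 mm in diameter; its last 12 mm taper to an 8 mm tip. It is braked and does not turn under light forces (slips at 0.6 N m). Axes as the face plate's.
- key_end (a point): Point on the spindle's axis at the height of the key's upper end, 18 mm out of the plate. The key is a steel rib, 6 mm wide, on one side of the spindle from the plate up to here, reaching 15 mm from the axis. Its direction is not measured and differs each time: anywhere within 60 degrees either side of the plate's +x. A handle whose slot is not over the key rests here, 18 mm short of home.
- mug: Bystander: white mug, 80 mm in diameter, 95 mm high; origin at the centre of its underside.
- glue: Bystander: white glue bottle with a black cap, 52 mm in diameter, 130 mm high; origin at the centre of its underside.
- pot: Bystander: clear paint pot with a white cap, 60 mm in diameter, 68 mm high; origin at the centre of its underside.
Mind the look-alikes: they are no part of the job. Leave any yellow look-alike of the part that bears handle_mid alone.

How it is judged (in metres and radians):
At the end, for the whole second after the job is handed in: The handle sits on the spindle with its slot over the key, its underside home on the face plate (within 4 mm), its axis along the spindle's (centre within 6 mm in each direction, 4.5 degrees), released and at rest (z of handle_mid in the frame of faceplate between 0.043 and 0.0515 m and x of handle_mid in the frame of faceplate between -0.006 and 0.006 m and y of handle_mid in the frame of faceplate between -0.006 and 0.006 m and angle between the z axis of handle_mid and the z axis of faceplate, either way round below 0.08 rad and linear speed of handle below 0.02 m/s); the robot touches nothing.
It fails at once if the mug was pushed more than 30 mm from its place or tipped (distance of mug from where it was at the start of the episode above 0.03 m or angle between mug's own z axis and vertical above 0.5 rad).
It fails at once if the glue bottle was pushed more than 30 mm from its place or tipped (distance of glue from where it was at the start of the episode above 0.03 m or angle between glue's own z axis and vertical above 0.5 rad).
It fails at once if the paint pot was pushed more than 30 mm from its place or tipped (distance of pot from where it was at the start of the episode above 0.03 m or angle between pot's own z axis and vertical above 0.5 rad).
It also fails if it takes over 67 s, if anything falls off the work surface, if the arm or the gripper's body presses on something with over 40 N, if the wrist force passes 120 N, or if a joint passes its speed limit or range.

## Working session

There is one attempt and no reset: what is moved stays moved. The work goes in short steps, Python scripts to look and compute and a tool call to move; the robot and the scene stay as the last step left them, time stands still between calls to the robot, and variables do not carry over. Pictures are saved under pics/ and viewed, at most 10 in all, crops included, and the job is handed in when it is done.

Besides the shell and the picture viewer there is one more tool, called after ">>>" by a JSON object that holds its "fn" and its "kwargs". play_rows: Moves the arm, as the interface text tells. Its arguments: {"type":"object","properties":{"deltas":{"type":"array","items":{"type":"array","items":{"type":"number","minimum":-1,"maximum":1}}},"gripper":{"type":"number"}},"required":["deltas"]}

```bash
mkdir -p pics
cat > h.py <<'E'
from plant import *
import numpy as np, cv2
def snap(n):
    im,d=snapshot(n); im=np.array(im); np.savez('/tmp/%s.npz'%n,im=im,d=d); return im,d
def pts(n,d):
    c=camera_model(n); v,u=np.mgrid[0:d.shape[0],0:d.shape[1]]
    K=np.array([[c['fx'],0,c['cx']],[0,c['fy'],c['cy']],[0,0,1.]])
    p=cv2.undistortPoints(np.stack([u,v],-1).reshape(-1,1,2).astype(float),K,np.array([c['k1'],0,0,0.])).reshape(d.shape+(2,))
    P=np.concatenate([p*d[...,None],d[...,None],np.ones(d.shape+(1,))],-1)
    return (P@np.linalg.inv(np.array(c['world_to_cam'])).T)[...,:3]
E
python3 - <<'E'
from h import *
print(get_obs())
for n in('side','top'):
    im,d=snap(n); cv2.imwrite(f'pics/{n}0.png',im); c=camera_model(n); print(n,np.linalg.inv(c['world_to_cam']).round(3),c['fx'],c['k1'])
    P=pts(n,d); m=(d>0)&(P[...,2]>0.03); print(P[m].min(0),P[m].max(0))
E
```

```text
{'clock': 0.0, 'joint_pos': array([ 8.58339412e+01,  2.05915796e+01,  6.33928156e-01, -1.89377954e-02,
       -7.01356927e+01, -1.65059825e+01]), 'qvel': array([ 0.13132798, -0.060325  ,  0.06495462, -0.01825226,  0.10911277,
        0.08235672]), 'tau': array([ 9.36799697e-04, -5.82712841e+01,  2.93050790e+01,  6.99706122e+00,
        7.13090019e-03, -1.48838835e-04]), 'tool_pos': array([0.23816564, 0.63110264, 0.24462592]), 'orientation': array([ 1.79905444e+02, -9.45385194e-03, -2.06784829e+01]), 'force': array([-0.60536607, -0.60863634,  0.63308723]), 'moment': array([-0.02779542,  0.06533843, -0.01000848]), 'gripper_force': 0.0, 'opening': 0.08775654583274596}
side [[-0.966 -0.193  0.171  0.358]
 [-0.258  0.756 -0.602  0.886]
 [-0.013 -0.626 -0.78   1.213]
 [ 0.     0.     0.     1.   ]] 502.02884190285795 0.03239182754079084
[-0.33355825 -1.10134783  0.03000224] [0.97802924 0.67969207 0.79583426]
top [[-0.002 -0.998  0.063  0.526]
 [-1.     0.002 -0.01   0.02 ]
 [ 0.01  -0.063 -0.998  1.428]
 [ 0.     0.     0.     1.   ]] 456.66979282731495 -0.04642062418311273
[-0.00294155 -0.98860318  0.03001112] [0.98298689 0.990358   0.59314446]
```

View pics/side0.png

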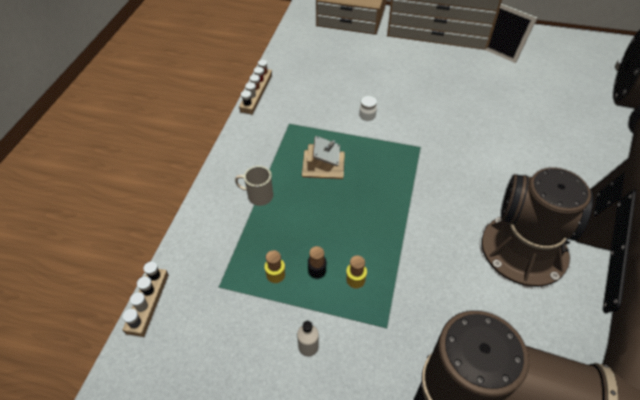

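View pics/top0.png

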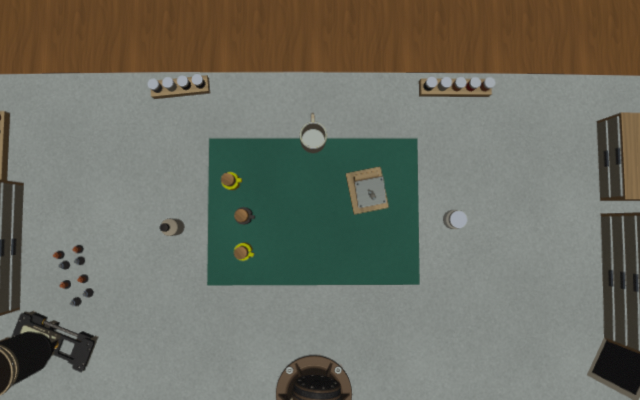

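The black handle is at top (244,216) and side (317,262), with yellow look-alikes at top (230,180) and (243,252). The stand is at top (367,190), the mug at (313,137), the glue at (171,227) and the pot at (456,220).

Run:
```python
from h import *
D={n:np.load(f'/tmp/{n}.npz') for n in('side','top')}
a=cv2.resize(D['top']['im'][195:240,220:270],(400,360),interpolation=cv2.INTER_CUBIC)
b=cv2.resize(D['top']['im'][165:216,342:392],(400,408),interpolation=cv2.INTER_CUBIC)[:360]
c=cv2.resize(D['side']['im'][130:182,298:350],(400,400),interpolation=cv2.INTER_CUBIC)[:240]
e=cv2.resize(D['side']['im'][240:285,290:340],(400,360),interpolation=cv2.INTER_CUBIC)[:240]
cv2.imwrite('pics/crop0.png',np.vstack([np.hstack([a,b]),np.hstack([c,e])]))
for n,(u0,u1,v0,v1) in {'top':(228,262,200,232),'side':(300,334,240,282)}.items():
    P=pts(n,D[n]['d'])[v0:v1,u0:u1].reshape(-1,3); 
    for lo,hi in((.085,.11),(.03,.055)):
        q=P[(P[:,2]>lo)&(P[:,2]<hi)]; print(n,'handle',len(q),q.mean(0).round(4),q.min(0).round(3),q.max(0).round(3))
for n,(u0,u1,v0,v1) in {'top':(342,392,163,216),'side':(300,348,132,180)}.items():
    P=pts(n,D[n]['d'])[v0:v1,u0:u1]; im=D[n]['im'][v0:v1,u0:u1].astype(int)
    g=(im.max(-1)-im.min(-1)<25)&(P[...,2]>.045)&(P[...,2]<.11)
    q=P[g]; 
    for k in range(8):
        A=np.c_[q[:,:2],np.ones(len(q))]; s=np.linalg.lstsq(A,q[:,2],rcond=None)[0]; r=q[:,2]-A@s
        q=q[abs(r)<max(.003,1.5*r.std())]
    nn=np.array([-s[0],-s[1],1]);nn/=np.linalg.norm(nn)
    lo,hi=np.percentile(q,[1,99],axis=0)
    box=cv2.minAreaRect(q[:,:2].astype(np.float32)*1000)
    print(n,'plate',len(q),nn.round(3),np.degrees(np.arccos(nn[2])),q.mean(0).round(4),lo.round(3),hi.round(3),box)
    al=P.reshape(-1,3); h=(al-np.r_[0,0,s[2]])@nn
    rr=np.linalg.norm(al-q.mean(0),axis=1)
    t=al[(h>.006)&(rr<.06)];print('above',len(t),np.c_[t,h[(h>.006)&(rr<.06)]].round(3)[:40].tolist())
for n,w in(('top',{'mug':(313,137),'glue':(171,227),'pot':(456,220)}),):
    P=pts(n,D[n]['d']); [print(k,P[v,u].round(3)) for k,(u,v) in w.items()]
```

```text
top handle 136 [0.5463 0.2156 0.0961] [0.528 0.197 0.086] [0.563 0.234 0.103]
top handle 106 [0.5456 0.2056 0.0469] [0.522 0.182 0.03 ] [0.571 0.243 0.055]
side handle 164 [0.5445 0.2154 0.0943] [0.527 0.195 0.085] [0.564 0.233 0.1  ]
side handle 166 [0.5419 0.2276 0.0453] [0.52  0.192 0.03 ] [0.57  0.241 0.055]
top plate 512 [-0.425 -0.085  0.901] 25.676638008657655 [ 0.6156 -0.1668  0.0758] [ 0.573 -0.21   0.056] [ 0.654 -0.123  0.095] ((614.70068359375, -166.67266845703125), (77.39808654785156, 85.51849365234375), 11.137669563293457)
above 51 [[0.656, -0.187, 0.1, 0.006], [0.628, -0.168, 0.088, 0.006], [0.622, -0.162, 0.09, 0.01], [0.619, -0.158, 0.091, 0.011], [0.618, -0.16, 0.099, 0.02], [0.615, -0.157, 0.098, 0.02], [0.615, -0.16, 0.099, 0.02], [0.615, -0.164, 0.093, 0.016], [0.616, -0.168, 0.085, 0.008], [0.616, -0.171, 0.085, 0.009], [0.613, -0.153, 0.083, 0.006], [0.613, -0.161, 0.091, 0.014], [0.613, -0.164, 0.092, 0.016], [0.613, -0.167, 0.091, 0.015], [0.613, -0.17, 0.092, 0.016], [0.613, -0.173, 0.09, 0.015], [0.61, -0.161, 0.093, 0.017], [0.609, -0.163, 0.097, 0.021], [
[... 1494 characters left out ...]
 0.104, 0.035], [0.607, -0.168, 0.101, 0.026], [0.605, -0.171, 0.098, 0.024], [0.6, -0.165, 0.105, 0.032], [0.596, -0.161, 0.11, 0.038], [0.594, -0.166, 0.105, 0.035], [0.592, -0.172, 0.1, 0.032], [0.616, -0.165, 0.097, 0.018], [0.613, -0.166, 0.097, 0.019], [0.609, -0.165, 0.099, 0.023], [0.608, -0.17, 0.093, 0.019], [0.603, -0.162, 0.103, 0.029], [0.601, -0.168, 0.098, 0.026], [0.597, -0.168, 0.099, 0.028], [0.593, -0.163, 0.104, 0.034], [0.615, -0.161, 0.096, 0.018], [0.613, -0.165, 0.093, 0.016], [0.61, -0.165, 0.094, 0.018], [0.607, -0.17, 0.09, 0.016], [0.603, -0.164, 0.097, 0.023], [0.6, -0.165, 0.097, 0.025]]
mug [0.792 0.002 0.006]
glue [0.511 0.415 0.105]
pot [ 0.53  -0.425  0.07 ]
```

View pics/crop0.png

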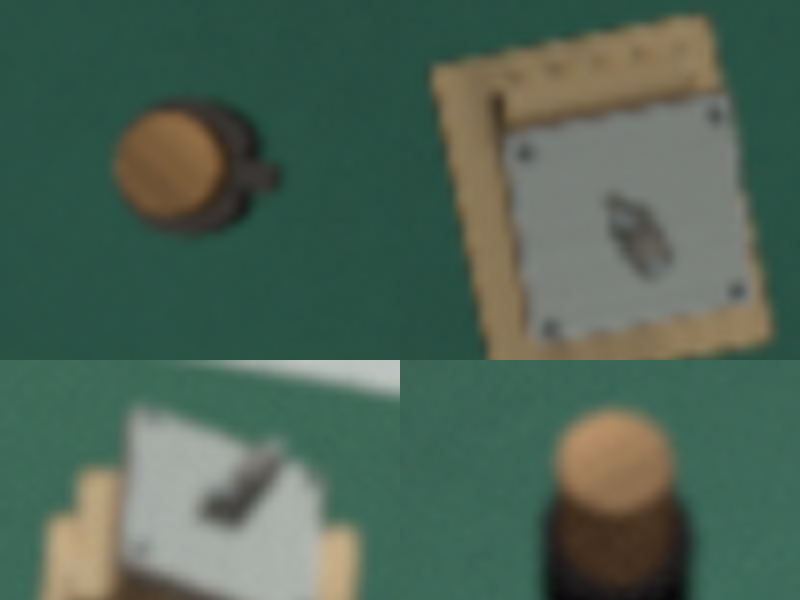

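The crop shows the fin pointing along about world -y (yaw about -97°). The key is on the uphill side, turned about 30° towards +y from the plate's x. The handle is at (0.5455, 0.2155) and the plate origin at about (0.613, -0.168, 0.074), with the plate frame's yaw about 11.3°.

>>> {"fn": "play_rows", "kwargs": {"deltas": [[0.0192, -0.026, 0, 0, 0, -0.04106], [0.0192, -0.026, 0, 0, 0, -0.04106], [0.0192, -0.026, 0, 0, 0, -0.04106], [0.0192, -0.026, 0, 0, 0, -0.04106], [0.0192, -0.026, 0, 0, 0, -0.04106], [0.0192, -0.026, 0, 0, 0, -0.04106], [0.0192, -0.026, 0, 0, 0, -0.04106], [0.0192, -0.026, 0, 0, 0, -0.04106], [0.0192, -0.026, 0, 0, 0, -0.04106], [0.0192, -0.026, 0, 0, 0, -0.04106]], "gripper": 1}}

```text
clock: 1.1
tool_pos: [0.3923, 0.4224, 0.2452]
orientation: [180.0, -0.0, -94.9]
force: [0.3, 0.2, -0.6]
opening: 0.0878
gripper_force: 0.0
```

>>> {"fn": "play_rows", "kwargs": {"deltas": [[0.0192, -0.026, 0, 0, 0, -0.04106], [0.0192, -0.026, 0, 0, 0, -0.04106], [0.0192, -0.026, 0, 0, 0, -0.04106], [0.0192, -0.026, 0, 0, 0, -0.04106], [0.0192, -0.026, 0, 0, 0, -0.04106], [0.0192, -0.026, 0, 0, 0, -0.04106], [0.0192, -0.026, 0, 0, 0, -0.04106], [0.0192, -0.026, 0, 0, 0, -0.04106], [0.0192, -0.026, 0, 0, 0, -0.04106], [0.0192, -0.026, 0, 0, 0, -0.04106]]}}

```text
clock: 2.1
tool_pos: [0.5458, 0.2145, 0.2452]
orientation: [-180.0, -0.0, -168.8]
force: [-0.5, 0.3, -0.0]
opening: 0.0878
gripper_force: 0.0
```

>>> {"fn": "play_rows", "kwargs": {"deltas": [[0, 0, 0, 0, 0, 0], [0, 0, 0, 0, 0, 0], [0, 0, 0, 0, 0, 0]]}}

```text
clock: 2.4
tool_pos: [0.5452, 0.2158, 0.2454]
orientation: [180.0, -0.0, -168.4]
force: [-0.4, -0.1, 0.3]
opening: 0.0879
gripper_force: 0.0
```

>>> {"fn": "play_rows", "kwargs": {"deltas": [[0, 0, -0.03, 0, 0, 0], [0, 0, -0.04, 0, 0, 0], [0, 0, -0.04, 0, 0, 0], [0, 0, -0.04, 0, 0, 0], [0, 0, -0.03, 0, 0, 0], [0, 0, -0.02, 0, 0, 0], [0, 0, -0.012, 0, 0, 0], [0, 0, 0, 0, 0, 0], [0, 0, 0, 0, 0, 0]]}}

```text
clock: 3.3
tool_pos: [0.5457, 0.2161, 0.0766]
orientation: [180.0, 0.0, -168.4]
force: [0.1, 0.4, 0.5]
opening: 0.0875
gripper_force: 0.0
```

>>> {"fn": "play_rows", "kwargs": {"deltas": [[0, 0, 0, 0, 0, 0], [0, 0, 0, 0, 0, 0], [0, 0, 0, 0, 0, 0], [0, 0, 0, 0, 0, 0], [0, 0, 0, 0, 0, 0], [0, 0, 0, 0, 0, 0], [0, 0, 0, 0, 0, 0], [0, 0, 0, 0, 0, 0]], "gripper": -1}}

```text
clock: 4.1
tool_pos: [0.5454, 0.2154, 0.0759]
orientation: [-180.0, -0.0, -168.5]
force: [0.6, -0.7, -0.5]
opening: 0.0377
gripper_force: 29.9
```

>>> {"fn": "play_rows", "kwargs": {"deltas": [[0, 0, 0.02, 0, 0, 0], [0, 0, 0.035, 0, 0, 0], [0, 0, 0.04, 0, 0, 0], [0, 0, 0.04, 0, 0, 0], [0, 0, 0.04, 0, 0, 0], [0, 0, 0.0375, 0, 0, 0], [0, 0, 0, 0, 0, 0], [0, 0, 0, 0, 0, 0]]}}

```text
clock: 4.9
tool_pos: [0.5452, 0.2156, 0.246]
orientation: [179.9, 0.0, -168.5]
force: [-0.2, 0.1, -2.6]
opening: 0.0373
gripper_force: 29.9
```

>>> {"fn": "play_rows", "kwargs": {"deltas": [[-0.0009, -0.025, 0, 0, 0, 0.03833], [-0.0009, -0.025, 0, 0, 0, 0.03833], [-0.0009, -0.025, 0, 0, 0, 0.03833], [-0.0009, -0.025, 0, 0, 0, 0.03833], [-0.0009, -0.025, 0, 0, 0, 0.03833], [-0.0009, -0.025, 0, 0, 0, 0.03833], [-0.0009, -0.025, 0, 0, 0, 0.03833], [-0.0009, -0.025, 0, 0, 0, 0.03833], [-0.0009, -0.025, 0, 0, 0, 0.03833], [-0.0009, -0.025, 0, 0, 0, 0.03833]]}}

```text
clock: 5.9
tool_pos: [0.5372, 0.0145, 0.244]
orientation: [179.8, -0.1, -99.2]
force: [0.6, -0.5, -1.7]
opening: 0.0378
gripper_force: 29.9
```

>>> {"fn": "play_rows", "kwargs": {"deltas": [[-0.0009, -0.025, 0, 0, 0, 0.03833], [-0.0009, -0.025, 0, 0, 0, 0.03833], [-0.0009, -0.025, 0, 0, 0, 0.03833], [-0.0009, -0.025, 0, 0, 0, 0.03833], [-0.0009, -0.025, 0, 0, 0, 0.03833], [-0.0009, -0.025, 0, 0, 0, 0.03833], [-0.0009, -0.025, 0, 0, 0, 0.03833], [-0.0009, -0.025, 0, 0, 0, 0.03833], [-0.0009, -0.025, 0, 0, 0, 0.03833], [-0.0009, -0.025, 0, 0, 0, 0.03833]]}}

```text
clock: 6.9
tool_pos: [0.5301, -0.1851, 0.2439]
orientation: [179.9, 0.2, -30.2]
force: [0.2, -0.2, -1.6]
opening: 0.0379
gripper_force: 29.9
```

>>> {"fn": "play_rows", "kwargs": {"deltas": [[0, 0, 0, 0.00566, -0.02834, 0], [0, 0, 0, 0.00566, -0.02834, 0], [0, 0, 0, 0.00566, -0.02834, 0], [0, 0, 0, 0.00566, -0.02834, 0], [0, 0, 0, 0.00566, -0.02834, 0], [0, 0, 0, 0, 0, 0], [0, 0, 0, 0, 0, 0], [0, 0, 0, 0, 0, 0]]}}

```text
clock: 7.7
tool_pos: [0.5313, -0.1845, 0.2454]
orientation: [-162.1, -19.0, -33.5]
force: [-0.4, 0.1, -1.4]
opening: 0.0376
gripper_force: 29.9
```

```bash
cat >> h.py <<'E'
from scipy.spatial.transform import Rotation as Ro
O=np.array([.6128,-.168,.074]); PSI=11.3
PL=Ro.from_euler('z',PSI,degrees=True)*Ro.from_euler('y',-26,degrees=True)
def where():
    o=get_obs(); R=Ro.from_euler('xyz',o['orientation'],degrees=True)
    p=PL.inv().apply(np.array(o['tool_pos'])-O)*1000
    q=(PL.inv()*R).as_matrix(); s=np.array([np.cos(np.radians(71.4)),-np.sin(np.radians(71.4)),0])
    sl=q@s
    print('clk',o['clock'],'plate mm',p.round(1),'axis',(-q[:,2]).round(3),'slot deg',np.degrees(np.arctan2(sl[1],sl[0])).round(1),'F plate',PL.inv().apply(o['force']).round(1),'M plate',PL.inv().apply(o['moment']).round(2),'open',round(o['opening'],4),'q',np.round(o['joint_pos'],1))
def shift(x,y,z): print('row',(PL.apply(np.array([x,y,z])/1000)/.8).round(5))
E
python3 - <<'E'
from h import *
where()
im,d=snap('side');cv2.imwrite('pics/s1.png',cv2.resize(im[60:200,230:430],(800,560),interpolation=cv2.INTER_CUBIC))
E
```

```text
clk 7.7 plate mm [  0.4  -0.2 190.5] axis [ 0.002 -0.     1.   ] slot deg 29.6 F plate [-1.   0.1 -1.1] M plate [-0.    1.75  0.04] open 0.0376 q [ -4.   -1.1 -26.7 -10.4 -39.7  70. ]
```

View pics/s1.png

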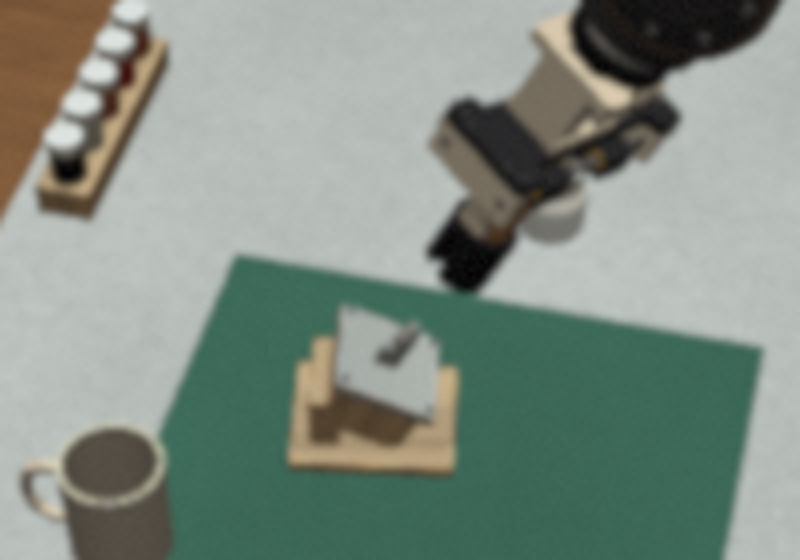

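The handle is held on the spindle axis with its fin towards image-left (uphill), at about (430,250) in the crop. The spindle is at (400,345) and its key on the left of it. I'm now inserting along the axis.

>>> {"fn": "play_rows", "kwargs": {"deltas": [[0.0081, 0.0016, -0.0168, 0, 0, 0], [0.0081, 0.0016, -0.0168, 0, 0, 0], [0.0081, 0.0016, -0.0168, 0, 0, 0], [0.0081, 0.0016, -0.0168, 0, 0, 0], [0.0027, 0.0005, -0.0056, 0, 0, 0], [0.0027, 0.0005, -0.0056, 0, 0, 0], [0, 0, 0, 0, 0, 0], [0, 0, 0, 0, 0, 0]]}}

```text
clock: 8.55
tool_pos: [0.5615, -0.1786, 0.1837]
orientation: [-162.0, -19.1, -33.5]
force: [-0.1, -0.8, -2.7]
opening: 0.0376
gripper_force: 29.9
```

>>> {"fn": "play_rows", "kwargs": {"deltas": [[0.0016, 0.0003, -0.0034, 0, 0, 0], [0.0016, 0.0003, -0.0034, 0, 0, 0], [0.0016, 0.0003, -0.0034, 0, 0, 0], [0.0016, 0.0003, -0.0034, 0, 0, 0], [0.0016, 0.0003, -0.0034, 0, 0, 0], [0, 0, 0, 0, 0, 0], [0, 0, 0, 0, 0, 0]]}}

```text
clock: 9.25
tool_pos: [0.5668, -0.1775, 0.1685]
orientation: [-162.1, -19.0, -33.6]
force: [-2.1, -4.3, -6.4]
opening: 0.0373
gripper_force: 29.9
```

```bash
python3 -c "
from h import *
where()"
```

```text
clk 9.25 plate mm [ -0.7  -0.4 105.6] axis [ 0.002 -0.     1.   ] slot deg 29.6 F plate [-5.4 -3.8 -4.4] M plate [-1.5   3.51 -0.02] open 0.0373 q [ -2.9   6.8 -28.9 -12.5 -29.7  71.9]
```

>>> {"fn": "play_rows", "kwargs": {"deltas": [[-0.0008, -0.0014, -0.0005, 0, 0, 0], [0.0011, 0.0002, -0.0022, 0, 0, 0], [0.0011, 0.0002, -0.0022, 0, 0, 0], [0.0011, 0.0002, -0.0022, 0, 0, 0], [0.0011, 0.0002, -0.0022, 0, 0, 0], [0, 0, 0, 0, 0, 0], [0, 0, 0, 0, 0, 0]]}}

```text
clock: 9.95
tool_pos: [0.5705, -0.1778, 0.1618]
orientation: [-162.0, -19.0, -33.6]
force: [-2.0, -2.5, -5.1]
opening: 0.0373
gripper_force: 29.9
```

```bash
python3 -c "
from h import *
where()"
```

```text
clk 9.95 plate mm [-0.5 -1.3 97.9] axis [ 0. -0.  1.] slot deg 29.6 F plate [-4.4 -2.1 -3.5] M plate [-0.89  3.36  0.01] open 0.0373 q [ -3.    7.6 -28.9 -13.  -28.8  72.5]
```

>>> {"fn": "play_rows", "kwargs": {"deltas": [[-0.0006, -0.0007, -0.0003, 0, 0, 0], [0.0011, 0.0002, -0.0022, 0, 0, 0], [0.0011, 0.0002, -0.0022, 0, 0, 0], [0.0011, 0.0002, -0.0022, 0, 0, 0], [0.0005, 0.0001, -0.0011, 0, 0, 0], [0, 0, 0, 0, 0, 0], [0, 0, 0, 0, 0, 0]]}}

```text
clock: 10.65
tool_pos: [0.5733, -0.1778, 0.1557]
orientation: [-162.0, -19.1, -33.6]
force: [-1.2, 0.7, -2.2]
opening: 0.0374
gripper_force: 29.9
```

```bash
python3 -c "
from h import *
where()"
```

```text
clk 10.65 plate mm [-0.7 -1.8 91.3] axis [-0. -0.  1.] slot deg 29.6 F plate [-1.8  0.9 -1.5] M plate [0.36 2.7  0.02] open 0.0374 q [ -3.    8.3 -29.  -13.3 -28.1  72.8]
```

>>> {"fn": "play_rows", "kwargs": {"deltas": [[0.0011, 0.0002, -0.0022, 0, 0, 0], [0.0011, 0.0002, -0.0022, 0, 0, 0], [0.0011, 0.0002, -0.0022, 0, 0, 0], [0, 0, 0, 0, 0, 0], [0, 0, 0, 0, 0, 0]]}}

```text
clock: 11.15
tool_pos: [0.5759, -0.1773, 0.1504]
orientation: [-162.0, -19.1, -33.6]
force: [-2.7, 0.4, -5.1]
opening: 0.0373
gripper_force: 29.9
```

```bash
python3 -c "
from h import *
where()"
```

```text
clk 11.15 plate mm [-0.7 -1.9 85.3] axis [-0.  0.  1.] slot deg 29.6 F plate [-4.5  0.9 -3.4] M plate [0.22 2.64 0.01] open 0.0373 q [ -2.9   8.9 -29.  -13.5 -27.5  73. ]
```

The slot has gone over the key: the underside is well below the rest height with almost no axial force. I'll push it home.

>>> {"fn": "play_rows", "kwargs": {"deltas": [[0.0005, 0.0001, -0.0025, 0, 0, 0], [0.0011, 0.0002, -0.0022, 0, 0, 0], [0.0011, 0.0002, -0.0022, 0, 0, 0], [0.0005, 0.0001, -0.0011, 0, 0, 0], [0, 0, 0, 0, 0, 0], [0, 0, 0, 0, 0, 0]]}}

```text
clock: 11.75
tool_pos: [0.5786, -0.1769, 0.1442]
orientation: [-162.0, -19.1, -33.6]
force: [-0.8, 0.5, -2.8]
opening: 0.0374
gripper_force: 29.9
```

```bash
python3 -c "
from h import *
where()"
```

```text
clk 11.75 plate mm [-0.9 -2.  78.5] axis [-0.  0.  1.] slot deg 29.6 F plate [-1.8  0.6 -2.2] M plate [ 0.11  2.16 -0.  ] open 0.0374 q [ -2.9   9.6 -29.  -13.8 -26.7  73.4]
```

>>> {"fn": "play_rows", "kwargs": {"deltas": [[0.0008, 0.0002, -0.0017, 0, 0, 0], [0.0008, 0.0002, -0.0017, 0, 0, 0], [0, 0, 0, 0, 0, 0], [0, 0, 0, 0, 0, 0]]}}

```text
clock: 12.15
tool_pos: [0.5799, -0.1765, 0.1422]
orientation: [-162.0, -19.1, -33.5]
force: [-5.4, 1.1, 4.5]
opening: 0.0378
gripper_force: 30.0
```

```bash
python3 -c "
from h import *
where()"
```

```text
clk 12.15 plate mm [-0.6 -1.9 76.1] axis [-0.001  0.     1.   ] slot deg 29.6 F plate [-2.6  2.1  6.3] M plate [0.86 2.42 0.02] open 0.0378 q [ -2.8   9.8 -29.  -13.9 -26.4  73.5]
```

Axial contact at 76.1 mm, as expected for home. I'll push a little more to confirm the stop.

>>> {"fn": "play_rows", "kwargs": {"deltas": [[0.0005, 0.0001, -0.0011, 0, 0, 0], [0.0005, 0.0001, -0.0011, 0, 0, 0], [0, 0, 0, 0, 0, 0], [0, 0, 0, 0, 0, 0]]}}

```text
clock: 12.55
tool_pos: [0.5803, -0.1765, 0.1421]
orientation: [-161.9, -19.2, -33.5]
force: [-17.0, 3.5, 21.3]
opening: 0.0373
gripper_force: 30.0
```

```bash
python3 -c "
from h import *
where()"
```

```text
clk 12.55 plate mm [-0.3 -2.  75.9] axis [-0.002  0.     1.   ] slot deg 29.7 F plate [-5.   6.8 26.2] M plate [2.57 3.35 0.1 ] open 0.0373 q [ -2.8   9.9 -29.  -14.  -26.3  73.6]
```

>>> {"fn": "play_rows", "kwargs": {"deltas": [[-0.0008, -0.0002, 0.0017, 0, 0, 0], [0, 0, 0, 0, 0, 0], [0, 0, 0, 0, 0, 0], [0, 0, 0, 0, 0, 0], [0, 0, 0, 0, 0, 0], [0, 0, 0, 0, 0, 0], [0, 0, 0, 0, 0, 0]], "gripper": 0.7}}

```text
clock: 13.25
tool_pos: [0.5798, -0.1766, 0.1408]
orientation: [-162.0, -19.1, -33.5]
force: [-0.1, 0.3, 0.2]
opening: 0.074
gripper_force: 0.0
```

>>> {"fn": "play_rows", "kwargs": {"deltas": [[-0.0054, -0.0011, 0.0112, 0, 0, 0], [-0.0081, -0.0016, 0.0168, 0, 0, 0], [-0.0081, -0.0016, 0.0168, 0, 0, 0], [-0.0108, -0.0022, 0.0224, 0, 0, 0], [-0.0108, -0.0022, 0.0224, 0, 0, 0], [-0.0108, -0.0022, 0.0224, 0, 0, 0], [-0.0108, -0.0022, 0.0224, 0, 0, 0], [-0.0108, -0.0022, 0.0224, 0, 0, 0], [0, 0, 0, 0, 0, 0], [0, 0, 0, 0, 0, 0]]}}

```text
clock: 14.25
tool_pos: [0.519, -0.189, 0.2681]
orientation: [-161.9, -19.2, -33.6]
force: [-0.7, -0.3, -0.3]
opening: 0.0745
gripper_force: 0.0
```

Run:
```python
from h import *
where()
im,d=snap('side');cv2.imwrite('pics/s2.png',cv2.resize(im[60:200,230:430],(800,560),interpolation=cv2.INTER_CUBIC))
P=pts('side',d)[110:185,285:365].reshape(-1,3); l=PL.inv().apply(P-O)*1000
t=l[(np.hypot(l[:,0],l[:,1])<25)&(l[:,2]>60)&(l[:,2]<115)]
e=t[t[:,2]>90];print(len(t),'top z',np.percentile(t[:,2],[50,80,95]).round(1),e.mean(0).round(1),len(e))
```

```text
clk 14.25 plate mm [ -1.3  -2.2 216.6] axis [-0.003  0.001  1.   ] slot deg 29.6 F plate [-0.8 -0.2  0.1] M plate [0.01 1.52 0.01] open 0.0745 q [ -4.8  -3.3 -25.8 -10.3 -42.7  70.3]
187 top z [89.7 96.1 98.4] [-1.4  1.8 95.4] 93
```

View pics/s2.png

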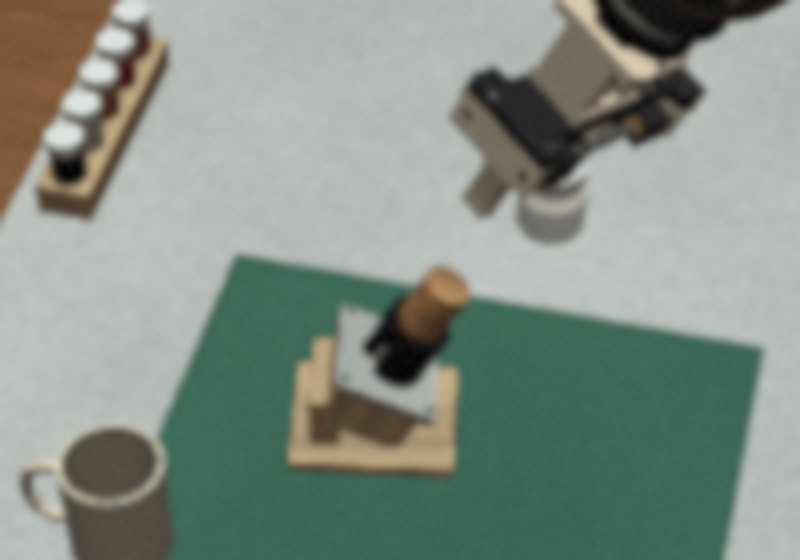

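The handle is seated flush on the plate. Its collar is at about (405,350), its cork top at (448,290), 95 mm out along the axis, and the gripper is clear of it.

```bash
python3 -c "
from plant import *
print(close_job())"
```

```text
the job is handed in; nothing more can be done
None
```

I seated the handle on the spindle with its slot over the key, pushed it home against the face plate and released it, then handed the job in at about 14 s; `close_job` returned no verdict, but the last picture shows it flush and the gripper clear.

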